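Peel the top copper tray off a clipped stack

ROBOT

A 6-joint arm with a two-finger parallel gripper is mounted at the origin on the work surface. World frame = base frame: x ahead of the robot, y to its left, z up, the work surface at z = 0. Lengths are in m, angles in rad, forces in N, time in s.
With the tool pointing down it reaches from about 0.225 to 0.875 m from the base axis. Payload 3.4 kg.
Tool frame: the origin (TCP) lies on the centre line of the jaws, within the pads' length; the fingertips stand 11 mm ahead of it and the grasp point (between the pads) lies 8 mm behind it; z points along the fingers, y is the line along which they close (so a half turn about z gives the same grasp; the last joint's range is limited). The gripper opens to 85 mm and grips with 20 to 120 N. Pads are 22 mm wide; open, the fingers measure 114 mm over their backs; the gripper's body (76 mm by 85 mm) begins 54 mm behind the grasp point. The pads swing forward as they close: fully open they stand 13 mm farther back than shut.
Start: joints at [1.158, 0.276, 1.505, -0, 1.361, -0.121], TCP at [0.165, 0.551, 0.242] pointing down, gripper open.
Joint ranges: [-2.89, 2.89], [-0.75, 2.08], [0.22, 2.7], [-1.18, 4.32], [0.11, 2.71], [-2.7, 2.7]. Speed limits (rad/s): [2.57, 2.57, 3.14, 3.14, 3.14, 3.14].

INTERFACE

Orientations are given as a unit quaternion [w, x, y, z].
In Python, from rig import manip, eyes, job gives the robot as it stands.
- The arm moves only by the tool drive_tool, never from a script. Its argument "rows" is a list of rows, each a list of 3 entries, a list of its own where there are three numbers: the turn, a rotation vector about the world's x, y, z in rad, then the shift along the world's x, y, z in cm, then the finger opening in cm, from 0 to 8.54. A call has 1 to 8 rows; each row shifts and turns the commanded pose from where the row before left it; what a row does not reach is not made up. A row lasts 1/8 s, in which the tool goes at most 62.5 mm and 10.7 degrees, less where a joint would pass 70% of its speed; a pose out of reach is approached as far as the arm can. A call is refused whole if a number of a shift passes 6.25 or a number of a turn 0.188, either way. A call with a gripper value outside its range is refused whole. The fingers move at their own pace and stop on an object; "force" is the grip in N (left out, the last holds). Time passes only in rows, so rows that do not move let the fingers close. It gives the time, the measured TCP pose, the force, the opening and the grip force at its end, in the units of the state.
- manip.get_state(): the state, without advancing time (a new reading comes with each control period).
- eyes.get_image(name): name is "scene" or "top" or "wrist"; returns the picture (480x640x3 uint8, red, green, blue); there is no depth.
- eyes.get_calibration(name): a dict with "camera_matrix" (3x3 intrinsics, pixels), "view" (4x4, takes a point from world to camera coordinates). Camera axes: x right, y up, looking along -z (the intrinsics and any distortion apply to the point x, -y, -z); pixel columns grow to the right and rows downward; lengths in m; the calibration is good to about 2 mm. A picture is of the moment at which its call begins: read the wrist's pose just before it. get_calibration takes no time and is no camera call; for the wrist camera it gives the pose at the moment of the call.
- job.sign_off(): hands the job in; it is judged then, once.
The state is a dict: "clock": time; "qpos": joint angles; "qd": joint speeds; "effort": joint torques, N m; "position": TCP position; "ee_rot": TCP orientation; "contact_force": force on the tool from outside, world axes, zero at the start; "moment": the same for the moment, N m; "width": finger opening in m; "gripper_force": force on a finger pad.
Only numpy, scipy, OpenCV 4.12 (cv2) and the standard library are available. Lean on these libraries where they do the work, as an engineer would, in place of code of your own. Each camera call takes 0.05 s, during which the arm holds its last target. There are 200 camera calls.

TASK

Free the stack of copper trays: lift the sprung plunger on the tail of the keeper arm, swing the arm away from over the stack as far as it goes and let the plunger drop home in the open pocket. Rubber beads cling to the top tray's rim, so peel it off by raising its corner with the wooden lug first while the opposite corner still rests, leaving the trays below in their place. Then hold it up roughly level above the round cork mat, about 20 cm over the table, and finish still holding it there by the lug, with the other wares undisturbed.

Things in the scene. Friction and masses are not known exactly. Their poses are not given: they have to be found in the camera images.
- plunger_knob (a point): centre of the plunger's upright dark wooden knob, a cylinder 22 mm across and 30 mm high (15 mm above and below this point), on the keeper's tail 85 mm from the pivot; when home it stands 119 mm above the table, its underside 12 mm above the tail bar (bar 22 mm wide). Nothing stands higher round it. It may turn freely in the fingers.
- plunger (a joint): lift of the plunger in m: 0 home, 0.018 at most. A spring pulls it down with 4.5 N (home) to 7.2 N (top). At 0 its 8 mm pin stands 8 mm deep in a pocket of the index plate, so it must be lifted 9 mm or more (12 to 15 mm is right) before the keeper can swing; between the pockets the pin rides on the plate at 0.008.
- keeper_pivot (a point): point on the upright pivot axis of the keeper arm, 119 mm above the table (the height of the knob when home). The arm is a steel bar 82 to 92 mm above the table; its front reaches 155 mm from the pivot over the trays, its tail 105 mm the other way.
- keeper (a joint): angle of the keeper arm in rad: 0 over the trays (locked), 1.40 open (locked by the second pocket), 1.41 hard stop. Grows anticlockwise seen from above. Swings with about 1 N at the knob. The pocket has about 0.02 rad of play each way.
- rack: wooden base board 250 mm (own x) by 370 mm (own y), 15 mm thick, that carries the trays, the keeper's post and the index plate (top 70 mm above the table); fixed. Origin under the middle of the tray place; the keeper's pivot lies at own y = +130 mm. Own -x looks to the robot.
- stack_top (a point): centre of the inner floor of the uppermost of three lower trays (one loose piece, 1.0 kg), 39 mm above the table; the top tray stands on it. A sprung rubber bead (16 mm ball, on a clip of this tray) hooks over the middle of each of the top tray's rim sides with about 2 N, until that side is raised some 5 mm. Lifted level, all come up together; tipped over 0.18 rad in the nest, the rims bind.
- tray_center (a point): centre of the top tray, 12 mm above its underside. Square copper tray, 140 mm over the rim (sides at 45 degrees to its own x), 23 mm high, flaring walls, 0.18 kg, standing on four 5 mm feet (38 mm from its middle lines) in the tray below; underside 39 mm above the table. Own z up; own -x points to the corner with the lug.
- tray_lug (a point): centre of the dark wooden lug standing on the tray's one corner: an upright fin 26 mm long along the tray's own x (the diagonal), 8 mm thick along its own y, 42 mm high (21 mm above and below this point). The rim there is 18 mm below this point. Lies at 98 mm on own -x from the tray's centre and 29 mm above tray_center; pinch it across the tray's own y, from above.
- tray_far_corner (a point): rim corner opposite the lug, 98 mm on the tray's own +x, 23 mm above its underside.
- cork: round cork mat lying on the table, 120 mm across, 6 mm thick, fixed; origin under its centre.
- caddy_tall: bystander, to be left alone: closed brass tea caddy, cylinder 76 mm across, 150 mm high; origin under its centre
- caddy_low: bystander, to be left alone: closed brass tea caddy, cylinder 84 mm across, 88 mm high; origin under its centre
- caddy_small: bystander, to be left alone: closed copper caddy, cylinder 60 mm across, 70 mm high; origin under its centre
- cup: bystander, to be left alone: open copper cup, 64 mm across, 65 mm high; origin under its centre
- wax_jar: bystander, to be left alone: amber glass jar with black cap, 54 mm across, 55 mm high; origin under its centre
- hammer: bystander, to be left alone: hammer lying flat, along its own x; origin under its centre
Not all that is in view belongs to the job. Of the things that look like the cork, the smaller one is meant.

How it is judged:
By the outcome, as a careful person would: the job done as asked, in the order asked, and still so for the second after the job is handed in, while the arm keeps its last pose, push and grip.
It also fails if it takes over 54 s, if anything falls off the work surface, if the arm or the gripper's body presses on something with over 40 N, if the wrist force passes 120 N, or if a joint passes its speed limit or range.

## Working session

There is one attempt and no reset: what is moved stays moved. The work goes in short steps, Python scripts to look and compute and a tool call to move; the robot and the scene stay as the last step left them, time stands still between calls to the robot, and variables do not carry over. Pictures are saved under pics/ and viewed, at most 10 in all, crops included, and the job is handed in when it is done.

Besides the shell and the picture viewer there is one more tool, called after "Call:" by a JSON object that holds its "name" and its "arguments", one argument or row to a line. drive_tool: Moves the arm, as the interface text tells. Its arguments: {"type":"object","properties":{"rows":{"type":"array"},"force":{"type":"number"}},"required":["rows"]}

```bash
mkdir -p pics; ls; cat > h.py <<'E'
import numpy as np, cv2
from rig import manip, eyes, job
def snap(n,f):
    im=eyes.get_image(n); cv2.imwrite('pics/'+f,im[:,:,::-1].copy()); return im
def ray(n,u,v,z,cal=None):
    c=cal or eyes.get_calibration(n)
    K=np.array(c['camera_matrix']);V=np.array(c['view'])
    d=np.linalg.inv(K)@[u,v,1]; d=V[:3,:3].T@(d*[1,-1,-1]); o=-V[:3,:3].T@V[:3,3]
    return o+d*(z-o[2])/d[2]
def proj(n,p,cal=None):
    c=cal or eyes.get_calibration(n)
    K=np.array(c['camera_matrix']);V=np.array(c['view'])
    q=V[:3,:3]@np.array(p)+V[:3,3]; q=K@(q*[1,-1,-1]); return q[:2]/q[2]
E
python3 - <<'E'
from h import *
for n in('scene','top'):
    snap(n,n+'0.png'); c=eyes.get_calibration(n); print(n,{k:np.round(v,3).tolist() if k in('camera_matrix','view') else v for k,v in c.items()})
print(manip.get_state())
E
```

```text
pics
scene {'camera_matrix': [[547.183, 0.0, 325.544], [0.0, 547.183, 239.943], [0.0, 0.0, 1.0]], 'view': [[-0.588, 0.809, -0.001, 0.259], [-0.542, -0.393, 0.743, 0.159], [0.601, 0.437, 0.669, -1.677], [0.0, 0.0, 0.0, 1.0]]}
top {'camera_matrix': [[581.341, 0.0, 308.926], [0.0, 581.341, 244.298], [0.0, 0.0, 1.0]], 'view': [[-0.019, -1.0, -0.001, -0.01], [0.976, -0.018, 0.219, -0.477], [-0.219, 0.003, 0.976, -1.599], [0.0, 0.0, 0.0, 1.0]]}
{'clock': 0.1, 'qpos': array([ 1.15794305e+00,  2.76510861e-01,  1.50603316e+00, -1.36473629e-05,
        1.36071219e+00, -1.20976468e-01]), 'qd': array([-0.00097703, -0.00128871, -0.00356095,  0.0003105 ,  0.00076074,
        0.00103692]), 'effort': array([ 2.59008884e-03, -4.17692578e+01, -2.46405298e+01, -2.84830712e-04,
        5.87739007e-03, -9.65178913e-06]), 'position': array([0.16526211, 0.55024562, 0.24152751]), 'ee_rot': array([-2.12950846e-04,  1.45419460e-01,  9.89369743e-01, -8.04083684e-04]), 'contact_force': array([-0.06154062, -0.87685052, -0.66693516]), 'moment': array([-0.00305476, -0.00364756, -0.03502922]), 'gripper_force': 0.0, 'width': 0.08533542397956038}
```

View pics/top0.png

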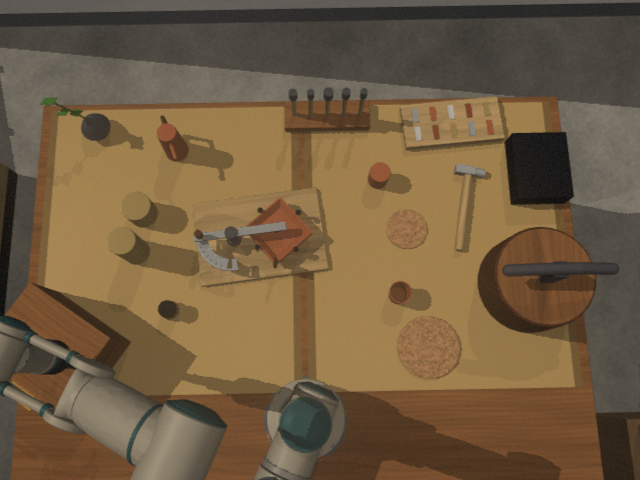

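View pics/scene0.png

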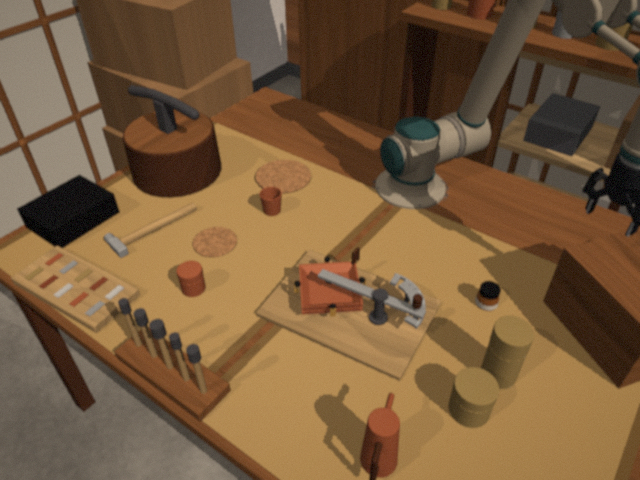

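The top view shows the rack at about (262,237), the keeper pivot at (232,236), the knob near (199,234), the tray near (280,231) and the small cork at (407,229). In the scene view the lug is at (355,255) and the knob at (417,300). I'll enlarge both.

```bash
python3 - <<'E'
import cv2,numpy as np
a=cv2.imread('pics/top0.png')[180:292,185:335]; b=cv2.imread('pics/scene0.png')[230:370,250:450]
a=cv2.resize(a,(800,597),interpolation=cv2.INTER_CUBIC); b=cv2.resize(b,(800,560),interpolation=cv2.INTER_CUBIC)
cv2.imwrite('pics/topc.png',a); cv2.imwrite('pics/scenec.png',b)
from h import *
for n,u,v,z in [('top',407,229,.006),('top',232,236,.119),('top',199,234,.119),('scene',417,298,.119),('scene',379,294,.119),('scene',355,255,.08),('top',380,175,0.06)]:
    print(n,u,v,np.round(ray(n,u,v,z),4))
E
```

```text
top 407 229 [ 0.528  -0.3079  0.006 ]
top 232 236 [0.4892 0.1916 0.119 ]
top 199 234 [0.4966 0.2819 0.119 ]
scene 417 298 [0.4874 0.2788 0.119 ]
scene 379 294 [0.5257 0.2061 0.119 ]
scene 355 255 [0.4189 0.0738 0.08  ]
top 380 175 [ 0.6777 -0.2288  0.06  ]
```

View pics/topc.png

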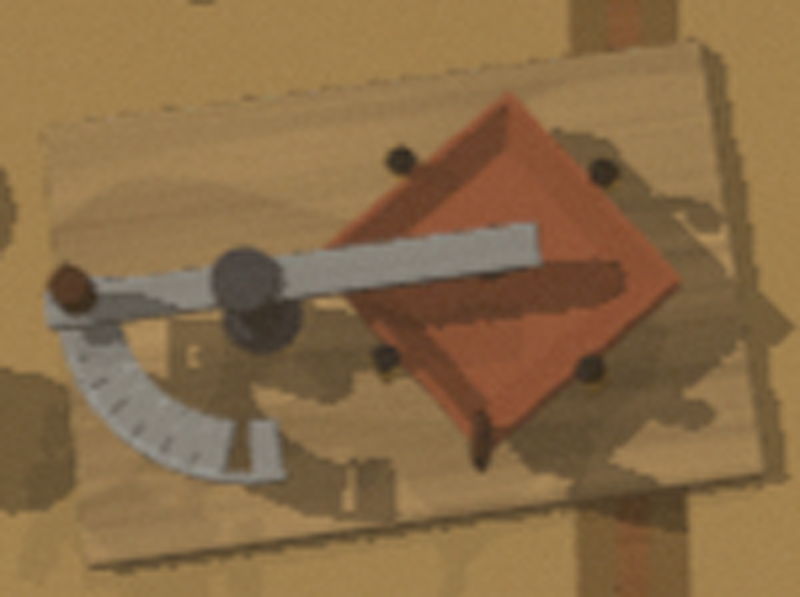

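View pics/scenec.png

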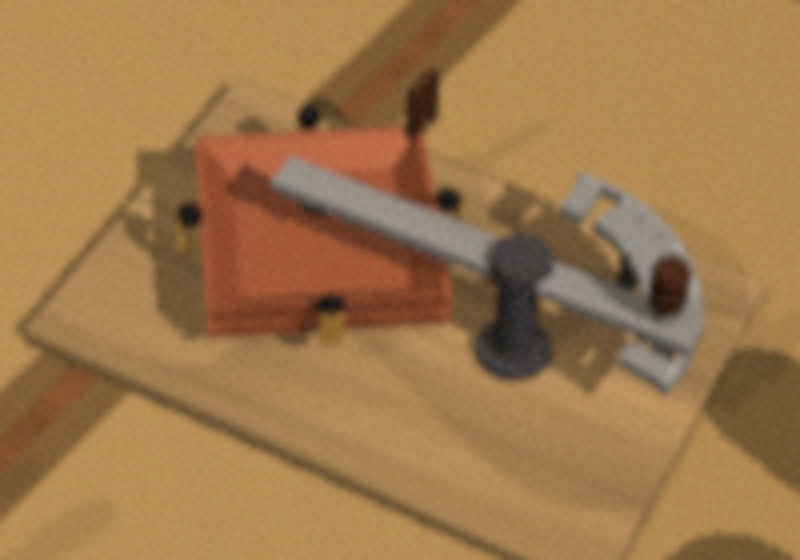

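```bash
cat >> h.py <<'E'
def tri(obs):
    A=[];b=[]
    for n,u,v in obs:
        c=eyes.get_calibration(n);o=ray(n,u,v,0,c);d=ray(n,u,v,1,c)-o;d/=np.linalg.norm(d)
        M=np.eye(3)-np.outer(d,d);A.append(M);b.append(M@o)
    return np.linalg.lstsq(np.vstack(A),np.hstack(b),rcond=None)[0]
E
python3 - <<'E'
from h import *
T=lambda x,y:('top',185+x/5.333,180+y/5.333)
S=lambda x,y:('scene',250+x/4,230+y/4)
f=lambda o,z:print(np.round(ray(*o,z),4))
print('knob',tri([T(72,290),S(670,286)]));f(T(72,290),.119);f(S(670,286),.119)
print('cap',tri([T(246,277),S(520,254)]));f(T(246,277),.105);f(S(520,254),.105)
print('lug',tri([T(482,440),S(422,103)]));f(T(482,440),.08);f(S(422,103),.08)
print('far');f(T(508,93),.062);f(T(682,280),.062);f(T(325,248),.062);f(S(198,135),.062)
print('bar end');f(T(538,245),.092);f(S(283,172),.09)
print('rack corners');[f(T(*p),.015) for p in[(40,135),(700,42),(765,472),(92,565)]]
E
```

```text
knob [0.4954433  0.28387822 0.11845723]
[0.4955 0.2833 0.119 ]
[0.4956 0.2845 0.119 ]
cap [0.50582812 0.19743412 0.09749464]
[0.5042 0.196  0.105 ]
[0.5117 0.2011 0.105 ]
lug [0.42055887 0.07594312 0.08004509]
[0.4208 0.0756 0.08  ]
[0.4204 0.0763 0.08  ]
far
[0.6145 0.0614 0.062 ]
[ 0.5089 -0.0303  0.062 ]
[0.53   0.1598 0.062 ]
[ 0.5086 -0.0292  0.062 ]
bar end
[0.5218 0.045  0.092 ]
[0.5257 0.0484 0.09  ]
rack corners
[0.6098 0.323  0.015 ]
[ 0.6568 -0.0436  0.015 ]
[ 0.4128 -0.0735  0.015 ]
[0.3689 0.289  0.015 ]
```

Call:
{"name": "drive_tool", "arguments": {
  "rows": [
    [[0,0,0.1],[4.1,-3.3,0],5.5],
    [[0,0,0.11],[4.1,-3.3,0],5.5],
    [[0,0,0],[4.1,-3.3,0],5.5],
    [[0,0,0],[4.1,-3.3,0],5.5],
    [[0,0,0],[4.1,-3.3,0],5.5],
    [[0,0,0],[4.1,-3.3,0],5.5],
    [[0,0,0],[4.2,-3.4,0],5.5],
    [[0,0,0],[4.0,-3.3,0],5.5]
  ],
  "force": 60
}}

```text
clock: 1.1
position: [0.4945, 0.2844, 0.2419]
ee_rot: [-0.0, 0.041, 0.999, 0.0]
contact_force: [0.6, 1.5, -0.1]
width: 0.0548
gripper_force: 0.0
```

Call:
{"name": "drive_tool", "arguments": {
  "rows": [
    [[0,0,0],[0,0,0],5.5],
    [[0,0,0],[0,0,0],5.5]
  ]
}}

```text
clock: 1.35
position: [0.4928, 0.2857, 0.2418]
ee_rot: [-0.001, 0.041, 0.999, 0.0]
contact_force: [-0.1, 0.5, -0.3]
width: 0.0548
gripper_force: 0.0
```

```bash
python3 - <<'E'
from h import *
im=snap('wrist','w1.png');c=eyes.get_calibration('wrist');print({k:np.round(v,3).tolist() for k,v in c.items()})
for p in[(.4955,.284,.134),(.506,.1996,.1),(.4205,.0759,.08),(.6145,.0614,.062)]:print(proj('wrist',p,c))
print(manip.get_state())
E
```

```text
{'camera_matrix': [[413.957, 0.0, 320.544], [0.0, 413.957, 238.158], [0.0, 0.0, 1.0]], 'view': [[0.081, 0.997, -0.001, -0.324], [-0.959, 0.077, -0.271, 0.486], [-0.27, 0.023, 0.963, -0.252], [0.0, 0.0, 0.0, 1.0]]}
[318.41728123 244.54988078]
[199.13909006 254.30867739]
[ 11.12235089 142.08084735]
[ 73.18059443 372.23110921]
{'clock': 1.4, 'qpos': array([ 4.03731833e-01,  2.68511986e-01,  1.51633217e+00,  8.27959756e-04,
        1.35803634e+00, -1.08589748e+00]), 'qd': array([ 0.01701967, -0.00646162,  0.00218469, -0.00182543, -0.00119898,
       -0.00070289]), 'effort': array([-7.52750169e-01, -4.07871473e+01, -2.46793431e+01, -5.24488895e-02,
       -2.38898036e-02,  1.74054006e-03]), 'position': array([0.49243972, 0.28614839, 0.24196575]), 'ee_rot': array([-7.55307858e-04,  4.06599586e-02,  9.99172753e-01,  8.85227344e-05]), 'contact_force': array([-0.26717152, -0.39689544,  0.71242193]), 'moment': array([ 0.03087311,  0.04484729, -0.00928177]), 'gripper_force': 0.0, 'width': 0.054787078345950514}
```

View pics/w1.png

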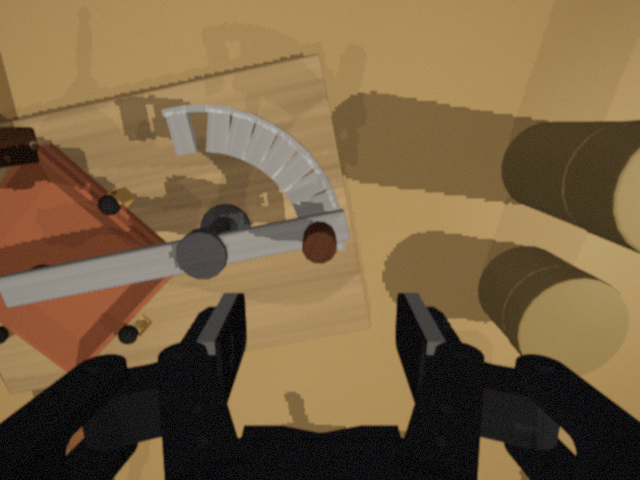

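The wrist view shows the knob at (319,240) and the pivot cap at (201,254), which agrees with the triangulation to about 2 mm. Next I descend and grip the knob.

Call:
{"name": "drive_tool", "arguments": {
  "rows": [
    [[0,0,0],[0.1,-0.1,-4],5.5],
    [[0,0,0],[0,0,-4],5.5],
    [[0,0,0],[0,0,-3.1],5.5],
    [[0,0,0],[0,0,-2],5.5],
    [[0,0,0],[0,0,0],5.5],
    [[0,0,0],[0,0,0],2.5],
    [[0,0,0],[0,0,0],1.5],
    [[0,0,0],[0,0,0],1.5]
  ],
  "force": 60
}}

```text
clock: 2.4
position: [0.4952, 0.2847, 0.1129]
ee_rot: [0.001, 0.041, 0.999, 0.0]
contact_force: [-0.7, -1.9, 6.3]
width: 0.0206
gripper_force: 58.6
```

Call:
{"name": "drive_tool", "arguments": {
  "rows": [
    [[0,0,0],[0,0,0],1.5],
    [[0,0,0],[0,0,0],1.5]
  ]
}}

```text
clock: 2.65
position: [0.4953, 0.2847, 0.113]
ee_rot: [0.001, 0.041, 0.999, 0.0]
contact_force: [-1.2, -2.4, 6.0]
width: 0.0203
gripper_force: 58.6
```

Call:
{"name": "drive_tool", "arguments": {
  "rows": [
    [[0,0,0],[0,0,0.4],1.5],
    [[0,0,0],[0,0,0.4],1.5],
    [[0,0,0],[0,0,0.4],1.5],
    [[0,0,0],[0,0,0.3],1.5],
    [[0,0,0],[0,0,0],1.5],
    [[0,0,0],[0,0,0],1.5]
  ]
}}

```text
clock: 3.4
position: [0.4944, 0.2846, 0.1261]
ee_rot: [-0.0, 0.041, 0.999, -0.0]
contact_force: [3.0, -1.1, -7.1]
width: 0.0206
gripper_force: 58.8
```

```bash
python3 - <<'E'
import numpy as np
P=np.array([.506,.1996]);a=np.radians(97.04)
t=np.r_[np.linspace(0,1.41,13)]
p=P+.085*np.c_[np.cos(a+t),np.sin(a+t)];print(np.round(p[-1],4));print(np.round(np.diff(p,axis=0)*100,2).tolist())
E
```

```text
[0.4211 0.2028]
[[-0.98, -0.18], [-0.95, -0.29], [-0.91, -0.4], [-0.86, -0.51], [-0.79, -0.61], [-0.72, -0.69], [-0.63, -0.77], [-0.54, -0.84], [-0.43, -0.9], [-0.33, -0.94], [-0.21, -0.98], [-0.1, -0.99]]
```

Call:
{"name": "drive_tool", "arguments": {
  "rows": [
    [[0,0,0],[-0.98,-0.18,0],1.5],
    [[0,0,0],[-0.95,-0.29,0],1.5],
    [[0,0,0],[-0.91,-0.4,0],1.5],
    [[0,0,0],[-0.86,-0.51,0],1.5],
    [[0,0,0],[-0.79,-0.61,0],1.5],
    [[0,0,0],[-0.72,-0.69,0],1.5],
    [[0,0,0],[0,0,0],1.5]
  ]
}}

```text
clock: 4.28
position: [0.437, 0.2598, 0.1257]
ee_rot: [-0.005, 0.042, 0.999, 0.002]
contact_force: [-5.0, 7.8, -6.7]
width: 0.02
gripper_force: 59.2
```

```bash
python3 - <<'E'
from h import *
im=snap('wrist','w2.png');c=eyes.get_calibration('wrist')
for p in[(.506,.1996,.1),(.437,.2598,.149)]:print(proj('wrist',p,c))
s=manip.get_state();print(s['position'],s['contact_force'],s['moment'])
t=snap('top','t2.png')
a=cv2.resize(im[100:480,60:560,::-1],(500,380));b=cv2.resize(t[170:300,185:285,::-1],(292,380),interpolation=cv2.INTER_CUBIC)
cv2.imwrite('pics/c2.png',np.hstack([a,b]))
E
```

```text
[203.04199612 444.03737906]
[322.18847973 359.6404632 ]
[0.43700176 0.25980764 0.12560662] [-4.53444165  7.83815925 -6.66934764] [1.30109504 0.88729494 0.31527962]
```

View pics/c2.png

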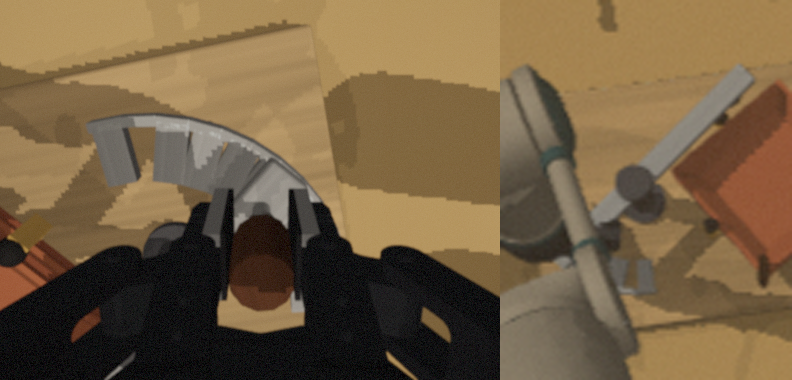

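```bash
python3 - <<'E'
from h import *
c=eyes.get_calibration('wrist')
print(ray('wrist',322,388,.147,c),ray('wrist',319,239,.134,None)[:0])
print(ray('top',185+635/1,0,0)[:0], ray('top',185+(635-500)/2.92,170+181/2.92,.103), ray('top',185+(750-500)/2.92,170+72/2.92,.092))
V=c['view'];print(-V[:3,:3].T@V[:3,3])
E
```

```text
[0.44804679 0.2588602  0.147     ] []
[] [0.50456708 0.19593821 0.103     ] [0.61388839 0.08722604 0.092     ]
[0.36980508 0.26467297 0.258416  ]
```

Call:
{"name": "drive_tool", "arguments": {
  "rows": [
    [[0,0,0],[0,0,-0.3],1.5],
    [[0,0,0],[0,0,-0.3],1.5],
    [[0,0,0],[0,0,0],1.5],
    [[0,0,0],[0,0,0],3],
    [[0,0,0],[0,0,0],5],
    [[0,0,0],[0,0,0],5],
    [[0,0,0],[0,0,0],5]
  ]
}}

```text
clock: 5.25
position: [0.4425, 0.2577, 0.1205]
ee_rot: [0.0, 0.041, 0.999, 0.0]
contact_force: [0.1, -0.5, -0.1]
width: 0.0504
gripper_force: 0.0
```

```bash
python3 - <<'E'
from h import *
im=snap('wrist','w3.png');c=eyes.get_calibration('wrist')
s=manip.get_state();print(s['position'],s['contact_force'],s['ee_rot'])
t=snap('top','t3.png')
a=im[100:480,60:560,::-1];b=cv2.resize(t[170:300,185:285,::-1],(292,380),interpolation=cv2.INTER_CUBIC)
cv2.imwrite('pics/c3.png',np.hstack([a,b]))
for v in(270,290,300,310,330,350,370,390): print(v,np.round(ray('wrist',322,v,.142,c),4))
E
```

```text
[0.44242859 0.25774398 0.120421  ] [ 1.15330452 -0.24939787 -0.23229086] [3.76313576e-05 4.10702932e-02 9.99156259e-01 1.47708931e-05]
270 [0.4146 0.26   0.142 ]
290 [0.4207 0.2595 0.142 ]
300 [0.4238 0.2593 0.142 ]
310 [0.427 0.259 0.142]
330 [0.4334 0.2585 0.142 ]
350 [0.4401 0.2579 0.142 ]
370 [0.4469 0.2574 0.142 ]
390 [0.454  0.2568 0.142 ]
```

View pics/c3.png

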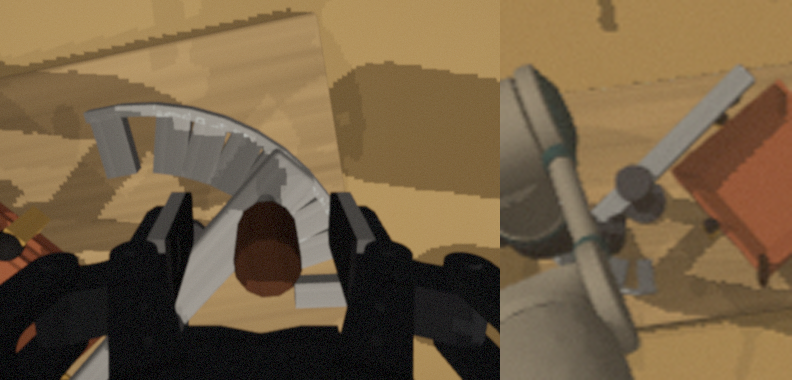

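The wrist crop shows the knob at (327,368), 4 mm off the tool centre along the pads, with the pin riding on the plate. I'll regrip with the jaws closing closer to the swing direction.

Call:
{"name": "drive_tool", "arguments": {
  "rows": [
    [[0,0,-0.18],[0.2,0.1,0],5],
    [[0,0,-0.18],[0.2,0.05,0],5],
    [[0,0,0],[0,0,0],5],
    [[0,0,0],[0,0,0],1.5],
    [[0,0,0],[0,0,0],1.5],
    [[0,0,0],[0,0,0],1.5],
    [[0,0,0],[0,0,0],1.5]
  ],
  "force": 70
}}

```text
clock: 6.22
position: [0.4464, 0.2597, 0.1205]
ee_rot: [0.0, 0.219, 0.976, 0.0]
contact_force: [-0.1, 1.0, 1.4]
width: 0.0203
gripper_force: 68.3
```

Call:
{"name": "drive_tool", "arguments": {
  "rows": [
    [[0,0,0],[0,0,0.3],1.5],
    [[0,0,0],[0,0,0.2],1.5],
    [[0,0,0],[0,0,0],1.5]
  ]
}}

```text
clock: 6.6
position: [0.4461, 0.2594, 0.1249]
ee_rot: [-0.0, 0.219, 0.976, -0.0]
contact_force: [1.3, 1.9, -6.6]
width: 0.0205
gripper_force: 68.6
```

```bash
python3 - <<'E'
import numpy as np
P=np.array([.506,.1996]);a=np.radians(135.2)
t=np.r_[np.linspace(0,.745,7)]
p=P+.085*np.c_[np.cos(a+t),np.sin(a+t)];print(np.round(p[[0,-1]],4));print(np.round(np.diff(p,axis=0)*100,2).tolist())
E
```

```text
[[0.4457 0.2595]
 [0.4211 0.2027]]
[[-0.7, -0.79], [-0.59, -0.87], [-0.48, -0.94], [-0.36, -0.99], [-0.23, -1.03], [-0.1, -1.05]]
```

Call:
{"name": "drive_tool", "arguments": {
  "rows": [
    [[0,0,0.06],[-0.7,-0.79,0],1.5],
    [[0,0,0.06],[-0.59,-0.87,0],1.5],
    [[0,0,0.06],[-0.48,-0.94,0],1.5],
    [[0,0,0.06],[-0.36,-0.99,0],1.5],
    [[0,0,0],[0,0,0],1.5]
  ]
}}

```text
clock: 7.22
position: [0.4235, 0.2249, 0.125]
ee_rot: [-0.001, 0.101, 0.995, 0.002]
contact_force: [-1.3, 8.7, -7.1]
width: 0.0202
gripper_force: 69.3
```

Call:
{"name": "drive_tool", "arguments": {
  "rows": [
    [[0,0,0],[0,0,0],1.5],
    [[0,0,0],[0,0,0],1.5],
    [[0,0,0],[0,0,0],1.5]
  ]
}}

```text
clock: 7.6
position: [0.4236, 0.225, 0.1249]
ee_rot: [-0.002, 0.1, 0.995, 0.001]
contact_force: [-2.0, 7.3, -6.6]
width: 0.0199
gripper_force: 69.3
```

```bash
python3 - <<'E'
from h import *
im=snap('wrist','w4.png');c=eyes.get_calibration('wrist')
s=manip.get_state();print(s['position'],s['contact_force'],s['moment'],s['ee_rot'])
t=snap('top','t4.png')
a=im[100:480,60:560,::-1];b=cv2.resize(t[170:300,185:285,::-1],(292,380),interpolation=cv2.INTER_CUBIC)
cv2.imwrite('pics/c4.png',np.hstack([a,b]))
for u,v in((300,370),(320,370),(340,370),(320,350),(320,390)): print(u,v,np.round(ray('wrist',u,v,.146,c),4))
E
```

```text
[0.42356927 0.22503945 0.12486622] [-1.30279306  7.60239321 -6.44740646] [1.12028294 0.30803676 0.56841723] [-0.00155283  0.10044079  0.99494101  0.00127636]
300 370 [0.427  0.2174 0.146 ]
320 370 [0.4283 0.2234 0.146 ]
340 370 [0.4295 0.2295 0.146 ]
320 350 [0.4215 0.2248 0.146 ]
320 390 [0.4352 0.222  0.146 ]
```

View pics/c4.png

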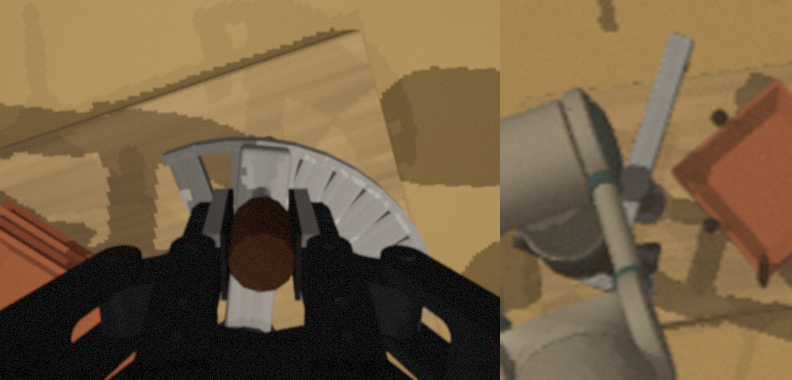

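Call:
{"name": "drive_tool", "arguments": {
  "rows": [
    [[0,0,0.05],[-0.25,-1.03,0],1.5],
    [[0,0,0.05],[-0.1,-1.05,0],1.5],
    [[0,0,0],[0,-0.2,0],1.5],
    [[0,0,0],[0,0,0],1.5],
    [[0,0,0],[0,0,0],1.5]
  ]
}}

```text
clock: 8.32
position: [0.4178, 0.2033, 0.1244]
ee_rot: [-0.004, 0.053, 0.999, 0.003]
contact_force: [-6.8, 11.4, -6.4]
width: 0.0204
gripper_force: 69.9
```

Call:
{"name": "drive_tool", "arguments": {
  "rows": [
    [[0,0,0],[0.2,-0.3,0],1.5],
    [[0,0,0],[0,0,0],1.5],
    [[0,0,0],[0,0,0],1.5]
  ]
}}

```text
clock: 8.7
position: [0.4179, 0.203, 0.1241]
ee_rot: [-0.006, 0.053, 0.999, 0.005]
contact_force: [-9.5, 20.4, -7.2]
width: 0.0203
gripper_force: 70.1
```

The arm is at the hard stop: the force rose without motion. I back off the push and lower the pin.

Call:
{"name": "drive_tool", "arguments": {
  "rows": [
    [[0,0,0],[0,0.3,0],1.5],
    [[0,0,0],[0,0,-0.4],1.5],
    [[0,0,0],[0,0,-0.4],1.5],
    [[0,0,0],[0,0,-0.4],1.5],
    [[0,0,0],[0,0,0],1.5],
    [[0,0,0],[0,0,0],1.5]
  ]
}}

```text
clock: 9.45
position: [0.418, 0.2033, 0.1132]
ee_rot: [-0.006, 0.053, 0.999, 0.002]
contact_force: [-10.2, 11.0, 3.3]
width: 0.0204
gripper_force: 71.5
```

Call:
{"name": "drive_tool", "arguments": {
  "rows": [
    [[0,0,0],[0,0,0],3],
    [[0,0,0],[0,0,0],5],
    [[0,0,0],[0,0,0],5],
    [[0,0,0],[0,0,0],5],
    [[0,0,0],[0,0,3],5],
    [[0,0,0],[0,0,4],5],
    [[0,0,0],[0,0,4],5],
    [[0,0,0],[0,0,0],5]
  ],
  "force": 50
}}

```text
clock: 10.45
position: [0.4258, 0.2012, 0.2265]
ee_rot: [0.004, 0.051, 0.999, 0.001]
contact_force: [0.8, 0.7, -1.0]
width: 0.0501
gripper_force: 0.0
```

Call:
{"name": "drive_tool", "arguments": {
  "rows": [
    [[0,0,0],[0,-3,0],5],
    [[0,0,0],[0,-4,0],5],
    [[0,0,0],[0,-4,0],5],
    [[0,0,0],[0,-2,0],5],
    [[0,0,0],[0,0,0],5],
    [[0,0,0],[0,0,0],5]
  ]
}}

```text
clock: 11.2
position: [0.4232, 0.0711, 0.2227]
ee_rot: [-0.001, 0.051, 0.999, 0.0]
contact_force: [-0.4, 0.6, -0.5]
width: 0.0499
gripper_force: 0.0
```

```bash
python3 - <<'E'
from h import *
s=manip.get_state();print(s['position'],s['ee_rot'],s['contact_force'])
im=snap('wrist','w5.png');c=eyes.get_calibration('wrist');np.savez('w5.npz',**c)
t=snap('top','t5.png')
a=cv2.resize(im[:,:,::-1],(500,375));b=cv2.resize(t[165:295,185:288,::-1],(297,375),interpolation=cv2.INTER_CUBIC)
cv2.imwrite('pics/c5.png',np.hstack([a,b]))
print([np.round(proj('wrist',p,c)*500/640,1) for p in[(.4205,.0759,.101),(.4205,.0759,.059),(.6145,.0614,.062),(.5089,-.03,.062),(.4211,.2037,.134),(.4211,.2037,.142)]])
E
```

```text
[0.42319253 0.0711431  0.22272491] [-6.15444947e-04  5.10393708e-02  9.98696402e-01  3.16992691e-04] [-0.40442412  0.58854266 -0.49269453]
[array([256.3, 178.4]), array([255.6, 167.3]), array([259.5, 342.3]), array([159.7, 263.4]), array([438.3, 173.3]), array([444.9, 176. ])]
```

View pics/c5.png

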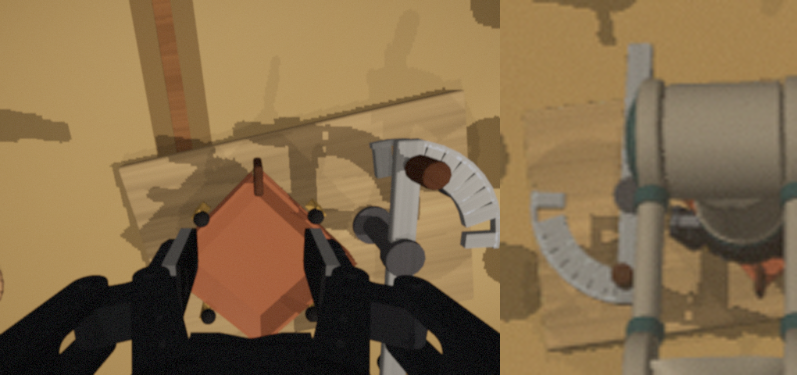

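The left half shows the knob seated at (436,174), as predicted for home, with the arm in the open pocket and the stack clear. The lug is around (258,178). I'll measure it by segmentation.

```bash
python3 - <<'E'
import cv2,numpy as np
from h import *
c={k:np.load('w5.npz')[k] for k in('camera_matrix','view')}
im=cv2.imread('pics/w5.png').astype(int)
sub=im[196:262,312:350].sum(2)
for r in range(0,66,3): print(196+r,' '.join('%3d'%x for x in sub[r,::2]))
# predicted lug box corners
yaw=np.radians(-5.2);ex=np.array([np.cos(yaw),np.sin(yaw)]);ey=np.array([-ex[1],ex[0]])
for z in(.101,.062):
  for a,b in((-13,-4),(-13,4),(13,4),(13,-4)):
    p=np.array([.4205,.0759])+(a*ex+b*ey)/1000;print(z,a,b,proj('wrist',[*p,z],c).round(1))
E
```

```text
196 415 406 412 402 403 408 406 416 415 403 409 412 411 416 414 415 410 412 411
199 406 415 411 408 408 415 423 419 401 404 409 406 400 402 405 398 389 394 391
202 416 422 416 411 407 406 351 231 163 170 225 349 384 372 382 374 378 383 383
205 397 403 396 392 391 371 202  55  91  86  57 230 374 382 371 374 373 379 387
208 377 377 379 375 368 356 197  79  46  80  76 167 360 378 383 377 379 394 390
211 366 386 378 378 378 380 218  99  96  83  62 117 350 391 384 389 394 383 393
214 297 370 381 379 380 383 246 121 117 143 153 138 289 384 388 382 393 388 387
217 246 249 314 379 381 334 164 134 156 166 162 162 257 386 392 375 381 378 380
220 253 257 279 322 264 228 167 119 173 172 169 168 205 313 371 368 371 371 368
223 245 247 215 192 199 189 153 122 152 169 161 151 208 276 296 327 358 371 377
226 240 203 184 173 185 223 163 120 144 142 150 153 211 299 279 280 295 339 379
229 193 179 169 205 231 227 131 108 161 176 156 163 225 327 315 298 281 288 319
232 198 208 216 233 224 206 142 138 164 157 188 162 205 306 327 318 308 267 289
235 265 316 317 311 301 296 219 139 161 157 180 178 191 245 
[... 167 characters left out ...]
 231 280 315
244 312 316 309 305 314 306 258 128 163 168 177 163 162 225 224 239 244 240 259
247 306 319 308 314 315 309 276 143 137 150 177 173 182 225 247 237 230 231 226
250 313 313 316 300 305 301 316 225 190 170 177 180 219 236 220 245 236 235 235
253 296 304 305 308 310 303 314 325 325 327 304 267 244 230 231 226 234 231 252
256 313 317 315 301 302 306 320 323 322 322 322 314 294 248 239 252 231 238 237
259 315 316 310 309 315 319 329 315 329 332 321 326 334 309 261 233 238 241 249
0.101 -13 -4 [321.6 208.3]
0.101 -13 4 [334.4 208.2]
0.101 13 4 [334.4 248. ]
0.101 13 -4 [322.  248.1]
0.062 -13 -4 [321.5 197.3]
0.062 -13 4 [332.7 197.2]
0.062 13 4 [332.7 232.3]
0.062 13 -4 [321.8 232.4]
```

Call:
{"name": "drive_tool", "arguments": {
  "rows": [
    [[0,0,0.02],[-0.1,0.6,-3],3.5],
    [[0,0,0],[0,0,-4],3.5],
    [[0,0,0],[0,0,-3],3.5],
    [[0,0,0],[0,0,-2.2],3.5],
    [[0,0,0],[0,0,-1],3.5],
    [[0,0,0],[0,0,0],3.5],
    [[0,0,0],[0,0,0],3.5],
    [[0,0,0],[0,0,0],3.5]
  ]
}}

```text
clock: 12.3
position: [0.4232, 0.0768, 0.0922]
ee_rot: [0.001, 0.041, 0.999, 0.0]
contact_force: [0.4, 0.1, -0.5]
width: 0.0352
gripper_force: 0.0
```

```bash
python3 - <<'E'
from h import *
im=snap('wrist','w6.png').astype(int);c=eyes.get_calibration('wrist');s=manip.get_state();print(s['position'],s['contact_force'],s['width'])
print(proj('wrist',(*s['position'][:2],.101),c))
sub=im.sum(2)
for r in range(230,440,10): print(r,' '.join('%3d'%x for x in sub[r,280:364:4]))
E
```

```text
[0.42310762 0.07675973 0.09203761] [-0.35246905 -0.38713609 -0.51347203] 0.0349012810409783
[321.94758155 336.1336304 ]
230 448 442 446 444 448 438 448 448 449 455 454 443 450 437 432 439 425 434 428 429 424
240 437 435 439 426 430 425 423 435 429 427 428 436 446 430 435 434 432 423 432 427 423
250 411 431 426 435 424 425 425 427 418 412 417 408 414 405 396 399 397 399 404 406 413
260 260 249 257 384 392 398 392 390 397 372 325 334 366 390 401 400 409 407 410 407 411
270 265 252 251 248 261 302 399 401 330  79  80  45  66 284 402 400 400 414 397 391 401
280 260 257 263 258 254 259 245 265 137  87  87  88  61 118 360 387 393 388 392 396 397
290 233 257 257 241 257 183 184 216 128  69 105  77  76  84 317 266 283 398 397 402 407
300 274 278 262 167 203 191 167 204  97  97 118 102 100  83 285 260 301 307 269 339 432
310 177 195 217 189 165 229 235 240 109 137 110 108  95  77 327 337 328 271 264 310 305
320 201 160 280 333 336 356 328 320 132 129 124 109 103  79 234 247 295 350 338 329 260
330 349 332 343 329 326 323 329 329 116 129 109 119 121  85 235 255 245 236 245 307 347
340 326 309 
[... 167 characters left out ...]
 323 328 316 340 336 346 346 351 205 132 128 145 158 168 329 340 336 334 304 253 250
370 318 344 345 344 337 330 347 346 335 334 346 346 333 351 343 342 336 333 344 341 345
380 343 343 339 348 332 345 340 345 341 339 344 343 330 333 340 346 337 339 332 347 339
390 341 343 335 323 340 346 332 342 335 336 333 333 341 347 335 334 337 336 332 338 337
400 344 345 340 350 343 342 351 349 325 335 342 328 345 331 343 342 339 346 342 331 341
410 339 351 349 335 342 327 335 353 340 339 344 352 343 318 335 338 338 345 338 336 324
420 331 352 342 336 341 336 334 336 334 335 347 337 341 336 337 333 346 335 339 331 336
430  49  38  38  15  55  83 163 253 286 326 339 335 302 266 183  94  60  50  45   0  52
```

Call:
{"name": "drive_tool", "arguments": {
  "rows": [
    [[0,0,0],[-0.3,0,-0.6],3.5],
    [[0,0,0],[0,0,-0.6],3.5],
    [[0,0,0],[0,0,0],3.5],
    [[0,0,0],[0,0,0],2],
    [[0,0,0],[0,0,0],0.5],
    [[0,0,0],[0,0,0],0.3],
    [[0,0,0],[0,0,0],0.3]
  ],
  "force": 100
}}

```text
clock: 13.22
position: [0.4198, 0.0768, 0.0795]
ee_rot: [0.0, 0.041, 0.999, 0.0]
contact_force: [0.5, 1.6, 1.8]
width: 0.0065
gripper_force: 97.5
```

Call:
{"name": "drive_tool", "arguments": {
  "rows": [
    [[0,0,0],[0,0,0],0.3],
    [[0,0,0],[0,0,0],0.3]
  ]
}}

```text
clock: 13.48
position: [0.4197, 0.0767, 0.0795]
ee_rot: [0.0, 0.041, 0.999, 0.0]
contact_force: [-0.5, 0.2, 3.3]
width: 0.0066
gripper_force: 97.7
```

Call:
{"name": "drive_tool", "arguments": {
  "rows": [
    [[0.0015,0.02,0],[0.08,-0.01,0.3],0.3],
    [[0.0015,0.02,0],[0.09,-0.01,0.3],0.3],
    [[0.0015,0.02,0],[0.09,-0.01,0.3],0.3],
    [[0,0,0],[0,0,0],0.3],
    [[0,0,0],[0,0,0],0.3]
  ]
}}

```text
clock: 14.1
position: [0.4223, 0.0764, 0.0884]
ee_rot: [-0.03, 0.041, 0.999, 0.001]
contact_force: [-2.1, 1.7, 2.0]
width: 0.0065
gripper_force: 98.2
```

Call:
{"name": "drive_tool", "arguments": {
  "rows": [
    [[0.0015,0.02,0],[0.09,-0.01,0.3],0.3],
    [[0.0015,0.02,0],[0.1,-0.01,0.3],0.3],
    [[0.0015,0.02,0],[0.1,-0.01,0.3],0.3],
    [[0,0,0],[0,0,0],0.3],
    [[0,0,0],[0,0,0],0.3]
  ]
}}

```text
clock: 14.72
position: [0.4247, 0.0761, 0.0972]
ee_rot: [-0.06, 0.041, 0.997, 0.002]
contact_force: [-3.9, 0.7, 3.0]
width: 0.0064
gripper_force: 98.2
```

Call:
{"name": "drive_tool", "arguments": {
  "rows": [
    [[0,0,0],[0,0,0.2],0.3],
    [[0,0,0],[0,0,0.2],0.3],
    [[0,0,0],[0,0,0],0.3]
  ]
}}

```text
clock: 15.1
position: [0.4241, 0.0762, 0.1009]
ee_rot: [-0.061, 0.041, 0.997, 0.002]
contact_force: [-1.5, 1.9, -2.9]
width: 0.0064
gripper_force: 97.5
```

Call:
{"name": "drive_tool", "arguments": {
  "rows": [
    [[0,0,0],[0,0,0.2],0.3],
    [[0,0,0],[0,0,0.2],0.3],
    [[0,0,0],[0,0,0],0.3]
  ]
}}

```text
clock: 15.48
position: [0.4244, 0.0759, 0.1055]
ee_rot: [-0.061, 0.041, 0.997, 0.002]
contact_force: [-4.2, 0.8, -1.4]
width: 0.0064
gripper_force: 98.0
```

Call:
{"name": "drive_tool", "arguments": {
  "rows": [
    [[0,0,0],[0,0,0.2],0.3],
    [[0,0,0],[0,0,0.2],0.3],
    [[0,0,0],[0,0,0],0.3]
  ]
}}

```text
clock: 15.85
position: [0.4268, 0.076, 0.11]
ee_rot: [-0.058, 0.041, 0.997, 0.002]
contact_force: [-0.4, 0.5, -1.2]
width: 0.0069
gripper_force: 98.0
```

Call:
{"name": "drive_tool", "arguments": {
  "rows": [
    [[0,0,0],[0,0,0.5],0.3],
    [[0,0,0],[0,0,0.8],0.3],
    [[0,0,0],[0,0,1.2],0.3],
    [[0,0,0],[0,0,1.5],0.3],
    [[0,0,0],[0,0,1.2],0.3],
    [[0,0,0],[0,0,0.8],0.3],
    [[0,0,0],[0,0,0],0.3],
    [[0,0,0],[0,0,0],0.3]
  ]
}}

```text
clock: 16.85
position: [0.4247, 0.0761, 0.169]
ee_rot: [-0.061, 0.041, 0.997, 0.002]
contact_force: [-0.3, 0.1, -1.5]
width: 0.0063
gripper_force: 97.9
```

```bash
python3 - <<'E'
from h import *
s=manip.get_state();print(s['position'],s['ee_rot'],s['contact_force'],s['moment'])
w=snap('wrist','w7.png')[:,:,::-1];sc=snap('scene','s7.png')[:,:,::-1]
np.savez('w7.npz',**eyes.get_calibration('wrist'))
a=cv2.resize(w,(400,300));b=cv2.resize(sc[200:370,230:457],(400,300),interpolation=cv2.INTER_CUBIC)
s0=cv2.imread('pics/scene0.png')[200:370,230:457]; d=cv2.resize(s0,(400,300),interpolation=cv2.INTER_CUBIC)
w6=cv2.resize(cv2.imread('pics/w6.png'),(400,300))
cv2.imwrite('pics/c7.png',np.vstack([np.hstack([a,b]),np.hstack([w6,d])]))
E
```

```text
[0.42468374 0.07609406 0.16900708] [-0.06050114  0.04082582  0.99733076  0.00205631] [-0.31720575  0.11864683 -1.49182387] [-0.04113486  0.00423863  0.01497457]
```

View pics/c7.png

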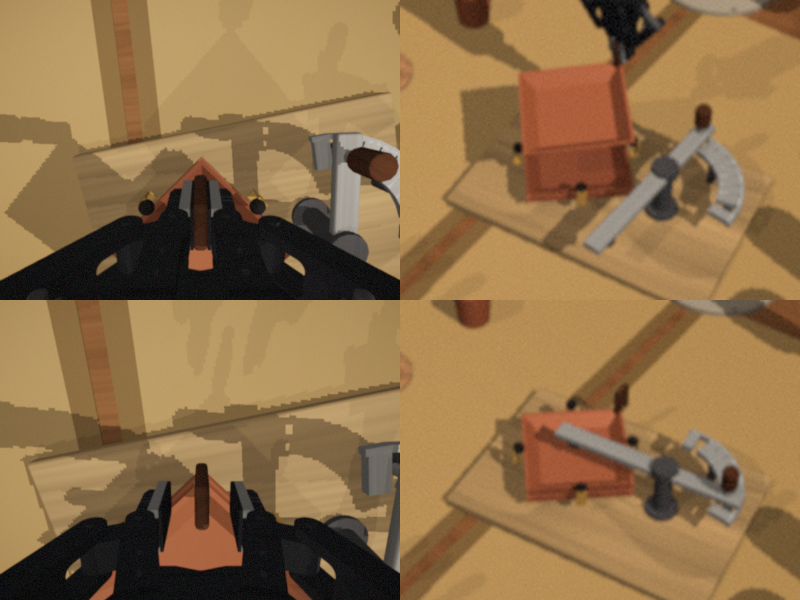

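The tray is up, the lower trays and beads are in their place, and the keeper is open with its knob seated. I'll estimate the tray's tilt from its corners: in the scene frame the far one is about (301,288) and the right one (298,241).

```bash
python3 - <<'E'
from h import *
from scipy.spatial.transform import Rotation as R
L=np.array([.4255,.0755,.169])
for th in (-.05,0,.04,.08,.12,.16):
    q=R.from_euler('ZY',[np.radians(-5),th])
    print(th,[proj('scene',L+q.apply(np.array(v)/1e3)).round(1).tolist() for v in((196,0,-18),(98,-98,-18),(98,98,-18),(0,0,-18),(0,0,21))])
print('obs far',[300.9,288],'-y',[(520-400)*.5675+230,200+73*.5675],'+y',[(635-400)*.5675+230,200+148*.5675],'lugc',[(628-400)*.5675+230,200+66*.5675])
print(ray('top',407,229,.006))
im=cv2.imread('pics/top0.png');h=cv2.cvtColor(im,cv2.COLOR_BGR2HSV)[200:260,380:436];print(h[30,::4].tolist())
E
```

```text
-0.05 [[297.8, 277.5], [295.9, 236.4], [362.0, 275.9], [354.9, 235.2], [356.0, 222.1]]
0 [[298.1, 280.6], [296.2, 237.8], [362.2, 277.3], [355.1, 235.0], [355.7, 222.3]]
0.04 [[298.5, 282.8], [296.5, 238.8], [362.3, 278.3], [355.3, 234.8], [355.5, 222.5]]
0.08 [[299.0, 285.0], [296.8, 239.9], [362.5, 279.3], [355.5, 234.7], [355.3, 222.7]]
0.12 [[299.6, 287.1], [297.2, 240.8], [362.7, 280.3], [355.7, 234.5], [355.0, 222.9]]
0.16 [[300.3, 289.0], [297.6, 241.7], [363.0, 281.2], [355.9, 234.3], [354.8, 223.1]]
obs far [300.9, 288] -y [298.1, 241.4275] +y [363.3625, 283.99] lugc [359.39, 237.45499999999998]
[ 0.52795639 -0.30788002  0.006     ]
[[18, 129, 162], [18, 128, 161], [15, 132, 160], [14, 133, 159], [15, 135, 140], [15, 134, 147], [15, 132, 158], [15, 133, 161], [15, 131, 142], [15, 132, 155], [15, 130, 145], [15, 133, 150], [18, 130, 145], [19, 132, 159]]
```

Call:
{"name": "drive_tool", "arguments": {
  "rows": [
    [[-0.001,-0.01,0],[0,0,0.5],0.3],
    [[-0.002,-0.02,0],[0,0,1],0.3],
    [[-0.002,-0.025,0],[0,0,1.3],0.3],
    [[-0.002,-0.025,0],[0,0,1.3],0.3],
    [[-0.001,-0.02,0],[0,0,1],0.3],
    [[-0.001,-0.02,0],[0,0,0.6],0.3],
    [[0,0,0],[0,0,0.3],0.3],
    [[0,0,0],[0,0,0],0.3]
  ]
}}

```text
clock: 17.95
position: [0.4251, 0.0761, 0.2293]
ee_rot: [0.0, 0.041, 0.999, 0.0]
contact_force: [-0.3, 0.6, -2.2]
width: 0.0068
gripper_force: 97.9
```

Call:
{"name": "drive_tool", "arguments": {
  "rows": [
    [[0,0,0],[0,-0.8,0],0.3],
    [[0,0,0],[0,-1.6,0],0.3],
    [[0,0,0],[0,-2.4,0],0.3],
    [[0,0,0],[0,-2.8,0],0.3],
    [[0,0,0],[0.1,-2.8,0],0.3],
    [[0,0,0],[0.1,-2.8,0],0.3],
    [[0,0,0],[0.1,-2.8,0],0.3],
    [[0,0,0],[0.1,-2.8,0],0.3]
  ]
}}

```text
clock: 18.95
position: [0.4287, -0.1134, 0.2288]
ee_rot: [-0.001, 0.041, 0.999, 0.0]
contact_force: [0.2, 0.4, -1.5]
width: 0.0067
gripper_force: 97.9
```

Call:
{"name": "drive_tool", "arguments": {
  "rows": [
    [[0,0,0],[0.1,-2.8,0],0.3],
    [[0,0,0],[0.1,-2.8,0],0.3],
    [[0,0,0],[0,-2.8,0],0.3],
    [[0,0,0],[0,-2.8,0],0.3],
    [[0,0,0],[0,-2.4,0],0.3],
    [[0,0,0],[0,-1.6,0],0.3],
    [[0,0,0],[0,-0.8,0],0.3],
    [[0,0,0],[0,-0.4,0],0.3]
  ]
}}

```text
clock: 19.95
position: [0.4309, -0.2759, 0.2291]
ee_rot: [-0.0, 0.041, 0.999, 0.0]
contact_force: [-0.4, 0.2, -1.6]
width: 0.0064
gripper_force: 97.9
```

Call:
{"name": "drive_tool", "arguments": {
  "rows": [
    [[0,0,0],[0,0,0],0.3],
    [[0,0,0],[0,0,0],0.3],
    [[0,0,0],[0,0,0],0.3]
  ]
}}

```text
clock: 20.32
position: [0.4311, -0.2753, 0.2294]
ee_rot: [0.0, 0.041, 0.999, 0.0]
contact_force: [0.1, -0.2, -2.7]
width: 0.0068
gripper_force: 97.9
```

Call:
{"name": "drive_tool", "arguments": {
  "rows": [
    [[0,0,0],[0,-1,0],0.3],
    [[0,0,0],[0,-1,0],0.3],
    [[0,0,0],[0,-0.4,0],0.3],
    [[0,0,0],[0,0,0],0.3],
    [[0,0,0],[0,0,0],0.3],
    [[0,0,0],[0,0,0],0.3]
  ]
}}

```text
clock: 21.08
position: [0.431, -0.2996, 0.2293]
ee_rot: [-0.0, 0.041, 0.999, 0.0]
contact_force: [0.7, 0.4, -1.9]
width: 0.0062
gripper_force: 98.0
```

```bash
python3 - <<'E'
from h import *
from scipy.spatial.transform import Rotation as R
s=manip.get_state();L=s['position']+[.0008,-.0007,0.0005];print(L,s['qpos'].round(2))
V=((196,0,-18),(98,-98,-18),(98,98,-18),(0,0,-18))
for n in('scene','top'):
    im=snap(n,n+'9.png')[:,:,::-1].copy()
    for th in(-.06,0,.06):
        q=R.from_euler('ZY',[np.radians(-5),th]);print(n,th,[proj(n,L+q.apply(np.array(v)/1e3)).round(1).tolist() for v in V])
    h=cv2.cvtColor(im,cv2.COLOR_BGR2HSV);m=((h[...,0]<10)&(h[...,1]>140)&(h[...,2]>60)).astype(np.uint8)
    k,lab,st,ce=cv2.connectedComponentsWithStats(m)
    for i in range(1,k):
        if st[i,4]>150:
            cs=cv2.findContours((lab==i).astype(np.uint8),0,2)[0][0]
            print(n,st[i].tolist(),cv2.approxPolyDP(cv2.convexHull(cs),4,True)[:,0].tolist())
E
```

```text
[ 0.43180542 -0.30031328  0.22983915] [-0.74  0.21  1.63  0.    1.3  -2.23]
scene -0.06 [[169.6, 193.1], [177.7, 162.1], [229.1, 192.6], [232.6, 161.9]]
scene 0 [[170.8, 196.9], [178.4, 163.9], [229.7, 194.4], [232.9, 161.8]]
scene 0.06 [[172.2, 200.6], [179.2, 165.6], [230.3, 196.1], [233.2, 161.6]]
scene [467, 0, 29, 20, 335] [[495, 1], [490, 17], [467, 12], [469, 0]]
scene [169, 152, 62, 45, 1719] [[229, 163], [228, 193], [170, 196], [174, 154]]
scene [261, 188, 19, 27, 332] [[276, 188], [279, 209], [270, 214], [261, 192]]
scene [178, 262, 26, 34, 591] [[194, 262], [200, 267], [203, 289], [189, 295], [183, 291], [178, 268]]
scene [299, 265, 63, 48, 2465] [[354, 266], [359, 308], [303, 312], [300, 268]]
scene [361, 395, 38, 81, 1479] [[392, 395], [398, 422], [395, 463], [387, 474], [376, 475], [363, 465], [363, 444], [371, 414]]
top -0.06 [[422.2, 171.5], [458.7, 210.6], [382.9, 205.6], [419.3, 245.4]]
top 0 [[421.3, 173.3], [458.1, 211.6], [382.6, 206.6], [419.3, 245.8]]
top 0.06 [[420.5, 175.3], [457.6, 212.6], [382.3, 207.7], [419.3, 246.3]]
top [257, 210, 53, 52, 814] [[280, 210], [295, 217], [309, 234], [276, 261], [257, 228]]
```

```bash
python3 - <<'E'
from h import *
s=manip.get_state();print(s['position'],s['width'],s['gripper_force'],ray('scene',215,242,.006));print(job.sign_off())
E
```

```text
[ 0.4310277  -0.29966204  0.22939227] 0.00608393024863633 97.95026063919067 [ 0.53301489 -0.30336187  0.006     ]
the job is handed in; nothing more can be done
None
```

The keeper is locked in its open pocket, and the top tray was peeled off lug-first with the trays below left in place. I handed the job in with the tray held level by the lug over the small cork mat, its centre about 20 cm up; the swing needed one regrip partway, with the pin resting on the plate.

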